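# Level the tilting tube-rack stand and lock it with its pin

### The arm

A 6-joint arm with a two-finger parallel gripper is mounted at the origin on the work surface. World frame = base frame: x ahead of the robot, y to its left, z up, the work surface at z = 0. Lengths are in mm, angles in degrees, forces in N, time in s.
With the tool pointing down it reaches from about 300 to 850 mm from the base axis. Payload 4.2 kg.
Tool frame: the origin (TCP) lies at the very end of the fingers, on their centre line; the grasp point (between the pads) lies 19 mm behind it; z points along the fingers, y is the direction in which the jaws open and shut (so a half turn about z gives the same grasp; the last joint's range is limited). The gripper opens to 91 mm and grips with 3 to 60 N. Pads are 32 mm wide; open, the fingers measure 118 mm over their backs; the gripper's body (76 mm by 178 mm) begins 60 mm behind the grasp point.
Start: joints at [-72.708, 18.312, 89.639, -0, 72.044, -1.146], TCP at [181.861, -545.499, 213.976] pointing down, gripper open.
Joint ranges: [-177.97, 177.97], [-48.28, 115.42], [12.27, 149.76], [-77.06, 257.06], [2.81, 150.46], [-146.56, 146.56]. Speed limits (degrees/s): [147.25, 147.25, 180, 180, 180, 180].

### API

Orientations are given as [roll, pitch, yaw] about the fixed x, y, z axes, in that order (R = Rz(yaw) Ry(pitch) Rx(roll)).
In Python, from workcell import telemetry, grab_frame, job gives the robot as it stands.
- The arm moves only by the tool drive_tool, never from a script. Its argument "moves" is a list of rows, each an object of numbers: "claw": the closure, from -1 (fully open) to 1 (shut); "dx", "dy", "dz": the shift along the tool's x, y, z in units of 20 mm (1.0 is 20 mm); "yaw": the turn about the tool's z in units of 0.15 rad (1.0 is 0.15 rad). In form: [{"claw": .., "dx": .., "dy": .., "dz": .., "yaw": ..}, ...]. A call has 1 to 5 rows; each row shifts and turns the pose as measured when the row begins, along the tool's axes as they then stand; what a row does not reach is not made up. A row lasts 1/8 s, in which the tool goes at most 62.5 mm and 10.7 degrees, less where a joint would pass 70% of its speed; a pose out of reach is approached as far as the arm can. A call with a number of a shift or a turn outside -1 to 1 is refused whole. A call with a gripper value outside its range is refused whole. The fingers move at their own pace and stop on an object; "grip_force" is the grip in N (left out, the last holds). Time passes only in rows, so rows that do not move let the fingers close. It gives the time, the measured TCP pose, the force and the opening at its end, in the units of the state.
- telemetry.state(): the state, without advancing time (a new reading comes with each control period).
- grab_frame(name): name is "side" or "top"; returns a dict with "color" (480x640x3 uint8, blue, green, red), "vertical_fov" (degrees; the focal length in pixels is half the picture's height over the tangent of half this angle, whatever the lens; pixels are square), "cx", "cy" (the principal point, pixels), "pose" (4x4, takes a point from camera to world coordinates). Camera axes: x right, y down, z forward; pixel columns grow to the right and rows downward; lengths in mm; the calibration is good to about 2 mm. A picture is of the moment at which its call begins. There is no depth.
- job.job_done(): hands the job in, once; it reports no verdict.
The state is a dict: "time_s": time; "qpos": joint angles; "qvel": joint speeds; "effort": joint torques, N m; "ee_pos": TCP position; "ee_rot": TCP orientation; "force": force on the tool from outside, world axes, zero at the start; "torque": the same for the moment, N m; "gripper_width": finger opening in mm.
Only numpy, scipy, OpenCV 4.12 (cv2) and the standard library are available. Lean on these libraries where they do the work, as an engineer would, in place of code of your own. Each camera call takes 0.05 s, during which the arm holds its last target.

### The job

The tilting stand on the lab bench still holds its tube rack slanted towards the robot. Swing its cradle back level against its stop, then take the pin with the plain straight grip from the grey pin block (not the one with the crossbar or the one with the mushroom knob) and lock the cradle by dropping that pin fully home through the hole in the cradle's flange into the post below. Leave it released there.

Things in the scene. Friction and masses are not known exactly. Their poses are not given: they have to be found in the camera images.
- cradle (a joint): Tilt (rad) of the cradle: white tray 165 x 205 mm with a red wire rack of capped tubes, on a level trunnion axis between two steel cheeks, 110 mm above the table. 0 = level, against its stop (cannot go further); positive = front (robot side) down, far edge up; starts at 0.45 to 0.85. Stiff: stays where left; about 2 to 4 N on the ledge swings it.
- ledge (a point): Middle of the top of the aluminium ledge (110 mm along y, 35 along x, 6 thick) on the cradle's far, raised edge: push it down here. Axes turn with the cradle: x away from the robot side, y along the trunnion axis, z up out of the tray. The trunnion axis is 100 mm from here along -x, 110 mm above the table. Tube caps rise 68 mm over the ledge's plane, 75 mm or more from here.
- socket (a point): Mouth of the 24 mm hole, 55 deep, in the fixed post (46 mm square, top at 154 mm) at the stand's left (+y) end, 176 mm from the cradle's middle. Stand axes: x away from the robot side, y along the trunnion axis, z up. The cradle's flange (46 mm square, 8 thick, 24 mm hole) stands off to the robot side; with the cradle level it lies over the post, holes in line, its top 16 mm above here.
- pin: Upright in one of 3 holes (75 mm apart) of the grey block, 225 x 56 x 70 mm. Origin: centre of the collar's underside, on the block's top; z up, x along the row, so close fingers along y. Below: steel shank 16 mm thick, 60 long, last 14 tapered. Above: collar 34 mm wide, 5 thick; black grip 22 mm thick, from 5 to 55. 150 g. Home: origin 16 mm over the socket. The other two are as tall.
Things that resemble listed ones, but are neither listed nor needed, are in the scene too. What is shaped like the pin but pink is not meant.

How it is judged:
By the outcome, as a careful person would: the job done as asked, in the order asked, and still so for the second after the job is handed in, with the robot touching nothing.
It also fails if it takes over 59 s, if anything falls off the work surface, if the arm or the gripper's body presses on something with over 40 N, if the wrist force passes 120 N, or if a joint passes its speed limit or range.

## Working session

There is one attempt and no reset: what is moved stays moved. The work goes in short steps, Python scripts to look and compute and a tool call to move; the robot and the scene stay as the last step left them, time stands still between calls to the robot, and variables do not carry over. Pictures are saved under pics/ and viewed, and the job is handed in when it is done.

Besides the shell and the picture viewer there is one more tool, called after "Request:" as a command line: name --argument value ..., lists and objects as JSON in quotes. drive_tool: Moves the arm, as the interface text tells. Its arguments: {"type":"object","properties":{"moves":{"type":"array"},"grip_force":{"type":"number"}},"required":["moves"]}

```bash
ls; mkdir -p pics
cat > h.py <<'E'
import numpy as np,cv2,pickle,os
from workcell import telemetry, grab_frame, job
def snap(tag):
    for n in('side','top'):
        f=grab_frame(n); cv2.imwrite(f'pics/{n}_{tag}.png',f['color']); pickle.dump(f,open(f'{n}_{tag}.pkl','wb'))
def load(n,tag): return pickle.load(open(f'{n}_{tag}.pkl','rb'))
def foc(f): return 240/np.tan(np.radians(f['vertical_fov'])/2)
def ray(f,u,v):
    d=np.array([(u-f['cx'])/foc(f),(v-f['cy'])/foc(f),1]); P=np.array(f['pose']); return P[:3,3],P[:3,:3]@d
def onz(f,u,v,z):
    o,d=ray(f,u,v); return o+d*(z-o[2])/d[2]
def proj(f,p):
    P=np.array(f['pose']); c=P[:3,:3].T@(np.array(p,float)-P[:3,3]); return c[:2]/c[2]*foc(f)+[f['cx'],f['cy']]
def tri(f1,a,f2,b):
    o1,d1=ray(f1,*a);o2,d2=ray(f2,*b)
    s=np.linalg.lstsq(np.c_[d1,-d2],o2-o1,rcond=None)[0]
    p,q=o1+d1*s[0],o2+d2*s[1]; return (p+q)/2,np.linalg.norm(p-q)
E
python3 - <<'E'
from h import *
snap('a')
for n in('side','top'):
    f=load(n,'a');print(n,f['vertical_fov'],f['cx'],f['cy'],np.round(f['pose'],3).tolist(),[k for k in f])
print(telemetry.state())
E
```

```text
pics
side 44.56967102371378 322.26327158368395 243.59973299827493 [[-0.918, -0.238, 0.318, 226.423], [-0.397, 0.558, -0.729, 825.357], [-0.003, -0.795, -0.606, 792.355], [0.0, 0.0, 0.0, 1.0]] ['color', 'vertical_fov', 'cx', 'cy', 'pose']
top 56.670654342880475 320.44218105213764 242.9450527284912 [[0.024, -0.99, 0.142, 459.982], [-1.0, -0.025, -0.01, 81.816], [0.013, -0.141, -0.99, 806.358], [0.0, 0.0, 0.0, 1.0]] ['color', 'vertical_fov', 'cx', 'cy', 'pose']
{'time_s': 0.1, 'qpos': array([-7.27085208e+01,  1.83462467e+01,  8.96980171e+01, -1.21572672e-03,
        7.20426046e+01, -1.14630598e+00]), 'qvel': array([-0.01099828, -0.10145907, -0.21565659, -0.0241639 , -0.00409696,
       -0.02124333]), 'effort': array([-1.74544624e-06, -4.13334703e+01, -2.32510704e+01,  7.28142704e-02,
        4.22784244e-02, -6.72023316e-05]), 'ee_pos': array([ 181.71934849, -545.07199489,  213.23117917]), 'ee_rot': array([-1.79913126e+02, -5.82140785e-04,  1.84381604e+01]), 'force': array([-0.3005617 , -0.48075707, -0.07759084]), 'torque': array([ 0.02022603, -0.00596148,  0.00552456]), 'gripper_width': 91.14165398854516}
```

View pics/side_a.png

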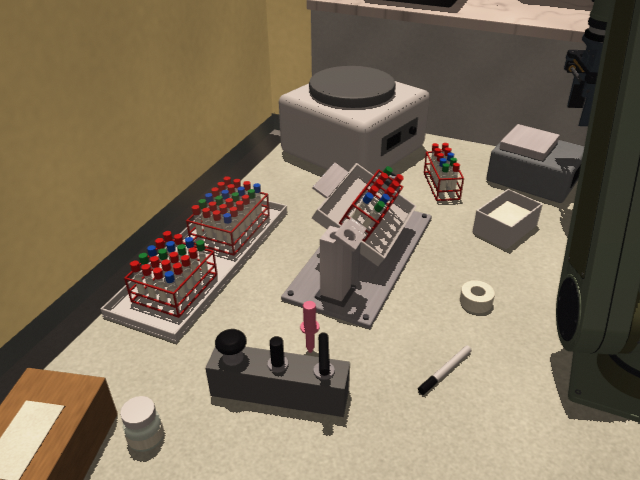

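View pics/top_a.png

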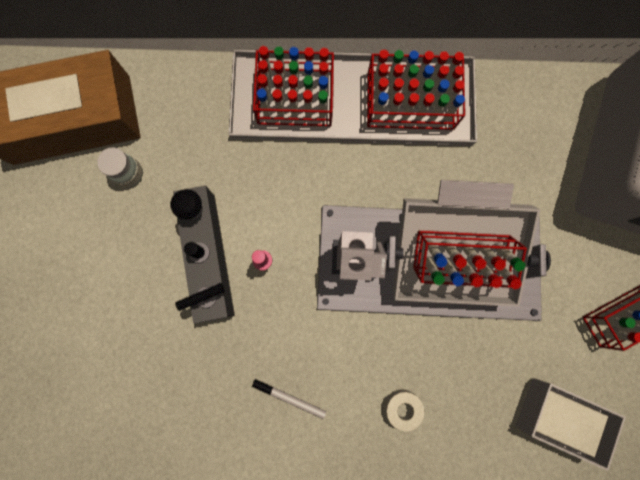

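Top view candidates: mushroom knob (186,204), plain grip (195,251), crossbar (201,296, its bar spanning 178–224), and a pink decoy (261,261). In the side view they are at (231,342), (277,352), (323,352) with the crossbar edge-on, and pink (309,325). I choose the middle one and check it in a close crop.

Run:
```python
from h import *
s=load('side','a')['color'];t=load('top','a')['color']
a=cv2.resize(s[300:420,195:365],None,fx=2.35,fy=2.35,interpolation=cv2.INTER_CUBIC)
b=cv2.resize(t[180:330,160:290],None,fx=3,fy=3,interpolation=cv2.INTER_CUBIC)
h=max(a.shape[0],b.shape[0]);c=np.zeros((h,a.shape[1]+b.shape[1],3),np.uint8);c[:a.shape[0],:a.shape[1]]=a;c[:b.shape[0],a.shape[1]:]=b
cv2.imwrite('pics/crop1.png',np.clip(c*1.6,0,255).astype(np.uint8))
a=cv2.resize(s[150:330,270:440],None,fx=2.35,fy=2.35,interpolation=cv2.INTER_CUBIC)
b=cv2.resize(t[170:330,310:560],None,fx=1.6,fy=1.6,interpolation=cv2.INTER_CUBIC)
h=max(a.shape[0],b.shape[0]);c=np.zeros((h,a.shape[1]+b.shape[1],3),np.uint8);c[:a.shape[0],:a.shape[1]]=a;c[:b.shape[0],a.shape[1]:]=b
cv2.imwrite('pics/crop2.png',c)
```

```text
(no output)
```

View pics/crop1.png

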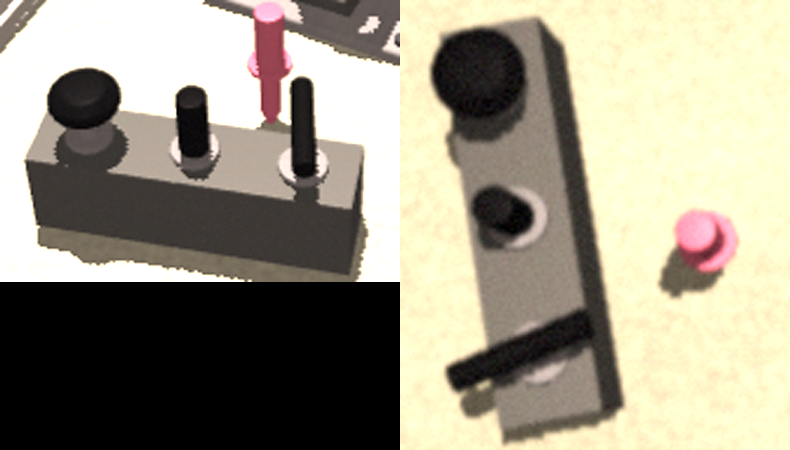

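View pics/crop2.png

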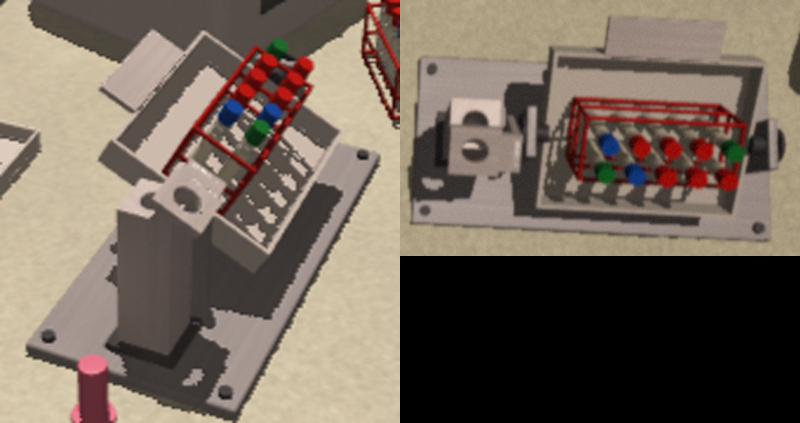

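Run:
```python
from h import *
s=load('side','a');t=load('top','a')
for a,b in [((439.4,180.6),(313,182.8)),((513,183.8),(334.7,163.2)),((194,247),(276.5,340)),((198.7,252.3),(277.5,363.5))]:
    p,e=tri(t,a,s,b);print(np.round(p,1),round(e,1))
print('post top back corners',onz(t,341.3,231.9,154),onz(t,373.8,231.9,154))
print('collar top',onz(t,198.7,252.3,73))
# enlarged crops
def crop(f,x0,y0,x1,y1,k,name):
    c=cv2.resize(f['color'][y0:y1,x0:x1],None,fx=k,fy=k,interpolation=cv2.INTER_CUBIC)
    cv2.imwrite(name,np.clip(c*1.2,0,255).astype(np.uint8))
crop(t,320,215,420,290,8,'pics/cpost.png');crop(s,300,150,440,255,5.7,'pics/cside.png')
# block mask
hsv=cv2.cvtColor(t['color'],cv2.COLOR_BGR2HSV);
print(t['color'][240,180:240:4].tolist())
# base plate corner
for u,v in[(322,206),(541,209),(319,309),(540,319)]:
    print(np.round(onz(t,u,v,12),1))
```

```text
[647.8 -97.3 173.4] 0.5
[ 649.4 -213.3  157.9] 1.8
[546.7 271.  118.5] 0.5
[544.6 276.2  70.1] 0.4
post top back corners [570.64746112  44.65149362 154.        ] [571.90447534  -3.74102135 154.        ]
collar top [544.07102775 275.33186732  73.        ]
[[102, 120, 130], [74, 80, 89], [77, 85, 93], [73, 79, 86], [75, 85, 91], [76, 84, 93], [77, 88, 94], [81, 89, 97], [79, 90, 95], [31, 33, 39], [32, 36, 40], [137, 164, 178], [134, 163, 176], [138, 168, 181], [135, 164, 179]]
[641.7  72.6  12. ]
[ 646.9 -329.4   12. ]
[455.7  73.6  12. ]
[ 447.5 -318.3   12. ]
```

View pics/cpost.png

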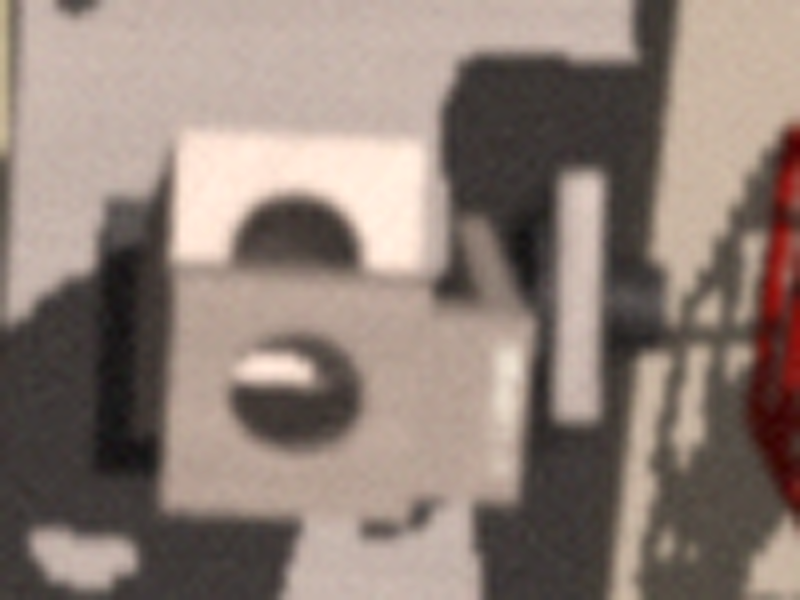

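View pics/cside.png

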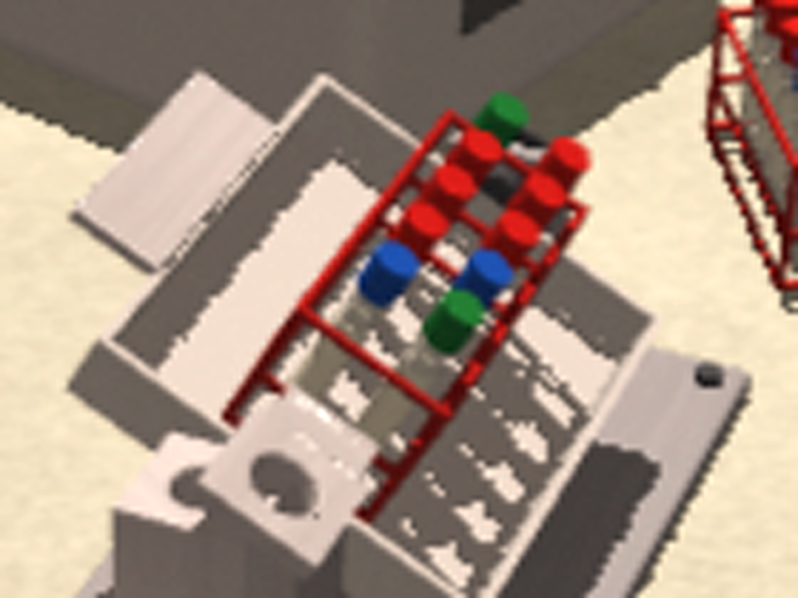

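Run:
```python
from h import *
s=load('side','a');t=load('top','a')
for a,b in [((439.4,180.6),(313.2,187.4)),((513,183.8),(334.7,162.8)),((438.8,206),(327.5,197.4))]:
    p,e=tri(t,a,s,b);print('ledge',np.round(p,1),round(e,1))
A=onz(t,342.2,231.2,154);B=onz(t,373.5,232.2,154);print('post',A,B,'holefar',onz(t,357.2,239.1,154))
# block top: grey contour
im=t['color'].astype(int)
# block top corners guess at z=70 from bright mask
m=((im.sum(2)>200)&(im.sum(2)<310)).astype(np.uint8); m[:, :165]=0;m[:,245:]=0;m[:180]=0;m[330:]=0
m=cv2.morphologyEx(m,cv2.MORPH_OPEN,np.ones((5,5)))
c=max(cv2.findContours(m,0,2)[0],key=cv2.contourArea);r=cv2.minAreaRect(c);bx=cv2.boxPoints(r);print(bx.round(1).tolist())
w=np.array([onz(t,u,v,70) for u,v in bx]);print(w.round(1).tolist(),w.mean(0).round(1),[np.linalg.norm(w[i]-w[i-1]).round(1) for i in range(4)])
for i in range(4): print(np.degrees(np.arctan2(*(w[i]-w[i-1])[[1,0]])).round(1))
```

```text
ledge [ 650.7 -101.4  159.8] 1.9
ledge [ 649.1 -212.7  159.3] 1.7
ledge [ 618.  -104.6  141.5] 2.4
post [571.73753207  43.3304206  154.        ] [571.44018642  -3.29697846 154.        ] holefar [560.42889874  20.85808279 154.        ]
[[171.6999969482422, 191.10000610351562], [205.10000610351562, 185.5], [222.10000610351562, 287.5], [188.6999969482422, 293.1000061035156]]
[[647.5, 328.2, 70.0], [658.7, 272.4, 70.0], [487.2, 234.2, 70.0], [476.8, 288.3, 70.0]] [567.6 280.8  70. ] [np.float64(175.2), np.float64(56.8), np.float64(175.7), np.float64(55.1)]
13.1
-78.6
-167.4
100.9
```

Socket is about (548.5, 20.4, 154), stand yaw about 0, ledge middle about (639, -157, 153) at tilt about 0.45. Pin origin is about (544.5, 276, 70), with the row yawed about 12.7°. I go to above the ledge with fingers shut.

Request:
drive_tool --moves '[{"claw": 1,"dx": 1,"dy": -0.53,"dz": 0,"yaw": 0.69},{"claw": 1,"dx": 1,"dy": -0.53,"dz": 0,"yaw": 0},{"claw": 1,"dx": 1,"dy": -0.53,"dz": 0,"yaw": 0},{"claw": 1,"dx": 1,"dy": -0.53,"dz": 0,"yaw": 0},{"claw": 1,"dx": 1,"dy": -0.53,"dz": 0,"yaw": 0}]' --grip_force 20

```text
time_s: 0.72
ee_pos: [267.1, -467.7, 210.6]
ee_rot: [-179.6, 0.1, 12.1]
force: [-0.6, -0.7, 0.5]
gripper_width: 44.0
```

Request:
drive_tool --moves '[{"claw": 1,"dx": 1,"dy": -0.53,"dz": -0.1,"yaw": 0},{"claw": 1,"dx": 1,"dy": -0.53,"dz": -0.1,"yaw": 0},{"claw": 1,"dx": 1,"dy": -0.53,"dz": -0.1,"yaw": 0},{"claw": 1,"dx": 1,"dy": -0.53,"dz": -0.1,"yaw": 0},{"claw": 1,"dx": 1,"dy": -0.53,"dz": -0.1,"yaw": 0}]'

```text
time_s: 1.35
ee_pos: [355.5, -391.0, 218.7]
ee_rot: [-179.3, 0.2, 12.1]
force: [-0.4, 0.1, -0.4]
gripper_width: 0.4
```

Request:
drive_tool --moves '[{"claw": 1,"dx": 1,"dy": -0.53,"dz": -0.1,"yaw": 0},{"claw": 1,"dx": 1,"dy": -0.53,"dz": -0.1,"yaw": 0},{"claw": 1,"dx": 1,"dy": -0.53,"dz": -0.1,"yaw": 0},{"claw": 1,"dx": 1,"dy": -0.53,"dz": -0.1,"yaw": 0},{"claw": 1,"dx": 1,"dy": -0.53,"dz": -0.1,"yaw": 0}]'

```text
time_s: 1.98
ee_pos: [443.9, -314.7, 227.0]
ee_rot: [-179.1, 0.4, 12.1]
force: [1.0, -0.5, -0.6]
gripper_width: 0.6
```

Request:
drive_tool --moves '[{"claw": 1,"dx": 1,"dy": -0.53,"dz": -0.1,"yaw": 0},{"claw": 1,"dx": 1,"dy": -0.53,"dz": -0.1,"yaw": 0},{"claw": 1,"dx": 1,"dy": -0.53,"dz": -0.1,"yaw": 0},{"claw": 1,"dx": 1,"dy": -0.53,"dz": -0.1,"yaw": 0},{"claw": 1,"dx": 1,"dy": -0.53,"dz": -0.1,"yaw": 0}]'

```text
time_s: 2.6
ee_pos: [532.3, -238.6, 235.0]
ee_rot: [-178.9, 0.6, 12.1]
force: [0.2, -0.2, 0.8]
gripper_width: 0.6
```

Request:
drive_tool --moves '[{"claw": 1,"dx": 1,"dy": -0.47,"dz": 0,"yaw": 0},{"claw": 1,"dx": 1,"dy": -0.47,"dz": 0,"yaw": 0},{"claw": 1,"dx": 1,"dy": -0.47,"dz": 0,"yaw": 0},{"claw": 1,"dx": 1,"dy": -0.47,"dz": 0,"yaw": 0},{"claw": 1,"dx": 1,"dy": -0.47,"dz": 0.3,"yaw": 0}]'

```text
time_s: 3.22
ee_pos: [626.0, -167.2, 228.4]
ee_rot: [-178.9, 0.6, 12.1]
force: [0.8, -0.4, -0.2]
gripper_width: 0.3
```

Request:
drive_tool --moves '[{"claw": 1,"dx": 0.7,"dy": -0.3,"dz": 0.8,"yaw": 0},{"claw": 1,"dx": 0,"dy": 0,"dz": 0.8,"yaw": 0},{"claw": 1,"dx": 0,"dy": 0,"dz": 0.5,"yaw": 0}]'

```text
time_s: 3.6
ee_pos: [639.0, -155.9, 181.9]
ee_rot: [-178.9, 0.8, 12.2]
force: [-0.1, 0.6, -0.0]
gripper_width: 0.4
```

Run:
```python
from h import *
snap('b');s=telemetry.state();print(s['ee_pos'],s['force'])
a=load('side','b')['color'][120:300,250:450];b=load('top','b')['color'][150:330,300:580]
cv2.imwrite('pics/b.png',np.hstack([cv2.resize(a,None,fx=1.65,fy=1.65),cv2.resize(b,None,fx=1.65,fy=1.65)]))
```

```text
[ 638.44431103 -156.05503512  181.71032461] [ 0.13259495 -0.09330743  0.34581054]
```

View pics/b.png

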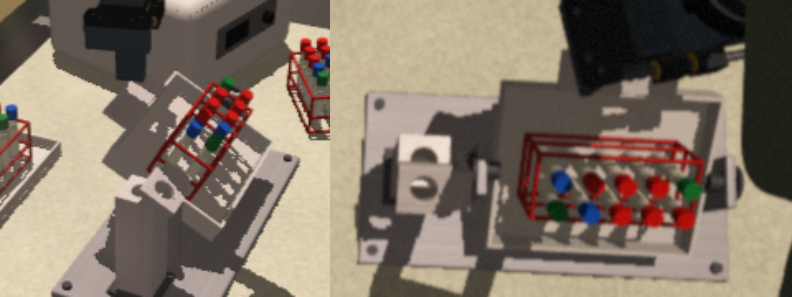

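The fingertips are over the ledge (crop 133,80, ledge at 130,100). Pushing down along the arc.

Request:
drive_tool --moves '[{"claw": 1,"dx": 0,"dy": 0,"dz": 0.6,"yaw": 0},{"claw": 1,"dx": 0,"dy": 0,"dz": 0.5,"yaw": 0},{"claw": 1,"dx": 0.05,"dy": 0,"dz": 0.4,"yaw": 0},{"claw": 1,"dx": 0.1,"dy": 0,"dz": 0.4,"yaw": 0}]'

```text
time_s: 4.2
ee_pos: [643.5, -156.7, 145.2]
ee_rot: [-179.1, 0.3, 12.1]
force: [1.3, -1.9, 3.0]
gripper_width: 0.5
```

Request:
drive_tool --moves '[{"claw": 1,"dx": 0.15,"dy": 0,"dz": 0.4,"yaw": 0},{"claw": 1,"dx": 0.1,"dy": 0,"dz": 0.4,"yaw": 0},{"claw": 1,"dx": 0.05,"dy": 0,"dz": 0.3,"yaw": 0}]'

```text
time_s: 4.58
ee_pos: [648.5, -155.8, 121.1]
ee_rot: [-179.1, 0.5, 12.1]
force: [0.6, -1.5, 2.0]
gripper_width: 0.4
```

Request:
drive_tool --moves '[{"claw": 1,"dx": 0,"dy": 0,"dz": 0.25,"yaw": 0},{"claw": 1,"dx": 0,"dy": 0,"dz": 0.2,"yaw": 0}]'

```text
time_s: 4.82
ee_pos: [648.6, -155.5, 111.2]
ee_rot: [-179.1, 0.4, 12.1]
force: [-0.2, -1.0, 2.2]
gripper_width: 0.2
```

Request:
drive_tool --moves '[{"claw": 1,"dx": 0,"dy": 0,"dz": 0.15,"yaw": 0},{"claw": 1,"dx": 0,"dy": 0,"dz": 0.1,"yaw": 0}]'

```text
time_s: 5.08
ee_pos: [648.7, -155.5, 110.3]
ee_rot: [-179.2, 0.3, 12.1]
force: [-2.4, -0.4, 9.1]
gripper_width: 0.2
```

Request:
drive_tool --moves '[{"claw": 1,"dx": 0,"dy": 0,"dz": 0.15,"yaw": 0},{"claw": 1,"dx": 0,"dy": 0,"dz": 0.15,"yaw": 0}]'

```text
time_s: 5.32
ee_pos: [648.7, -155.5, 110.2]
ee_rot: [-179.3, 0.2, 12.1]
force: [-4.7, 0.2, 14.0]
gripper_width: 0.3
```

Request:
drive_tool --moves '[{"claw": 1,"dx": 0,"dy": 0,"dz": -0.6,"yaw": 0},{"claw": 1,"dx": 0,"dy": 0,"dz": -1,"yaw": 0},{"claw": 1,"dx": 0,"dy": 0,"dz": -1,"yaw": 0},{"claw": 1,"dx": 0,"dy": 0,"dz": -1,"yaw": 0},{"claw": 1,"dx": 0,"dy": 0,"dz": -1,"yaw": 0}]'

```text
time_s: 5.95
ee_pos: [646.4, -154.6, 202.9]
ee_rot: [-178.9, 0.6, 12.1]
force: [-0.2, 0.3, -1.0]
gripper_width: 0.2
```

Request:
drive_tool --moves '[{"claw": 1,"dx": -0.1,"dy": -1,"dz": -0.6,"yaw": 0},{"claw": 1,"dx": -0.1,"dy": -1,"dz": -0.5,"yaw": 0},{"claw": 0,"dx": -0.1,"dy": -1,"dz": 0,"yaw": 0},{"claw": -0.5,"dx": -0.1,"dy": -1,"dz": 0,"yaw": 0},{"claw": -0.5,"dx": -0.1,"dy": -1,"dz": 0,"yaw": 0}]'

```text
time_s: 6.58
ee_pos: [612.7, -51.7, 227.4]
ee_rot: [-178.8, 0.7, 12.1]
force: [-0.0, -1.0, 0.1]
gripper_width: 27.6
```

Request:
drive_tool --moves '[{"claw": -0.5,"dx": 0,"dy": -1,"dz": 0,"yaw": 0},{"claw": -0.5,"dx": 0,"dy": -1,"dz": 0,"yaw": 0},{"claw": -0.5,"dx": 0,"dy": -1,"dz": 0,"yaw": 0},{"claw": -0.5,"dx": 0,"dy": -1,"dz": 0,"yaw": 0},{"claw": -0.5,"dx": 0,"dy": -1,"dz": 0,"yaw": 0}]'

```text
time_s: 7.2
ee_pos: [589.7, 53.5, 229.0]
ee_rot: [-178.7, 0.8, 12.2]
force: [0.7, -0.0, -0.6]
gripper_width: 68.2
```

Request:
drive_tool --moves '[{"claw": -0.5,"dx": 0,"dy": -1,"dz": 0,"yaw": 0},{"claw": -0.5,"dx": 0,"dy": -1,"dz": 0,"yaw": 0},{"claw": -0.5,"dx": 0,"dy": -1,"dz": 0,"yaw": 0},{"claw": -0.5,"dx": 0,"dy": -1,"dz": 0,"yaw": 0},{"claw": -0.5,"dx": 0,"dy": -1,"dz": 0,"yaw": 0}]'

```text
time_s: 7.82
ee_pos: [567.2, 158.2, 231.4]
ee_rot: [-178.7, 0.7, 12.2]
force: [-0.6, 0.6, -0.5]
gripper_width: 68.6
```

Run:
```python
from h import *
snap('c');s=telemetry.state();print(s['ee_pos'],s['ee_rot'],s['force'])
```

```text
[567.01054095 158.97625994 231.39980443] [-178.7015636     0.74265203   12.31383565] [-0.177487   -1.14092085 -0.27243561]
```

View pics/side_c.png

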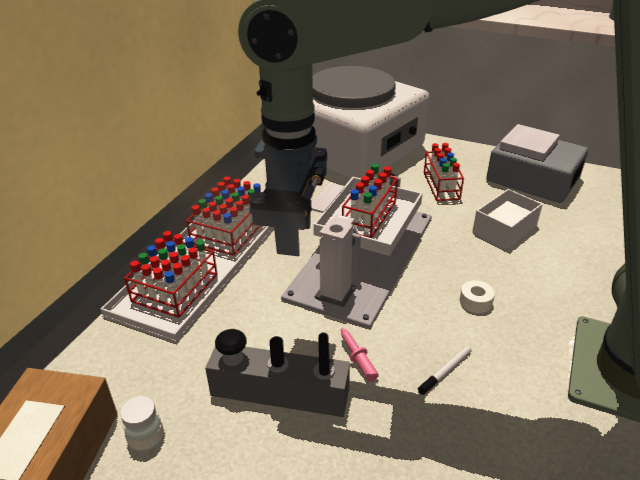

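View pics/top_c.png

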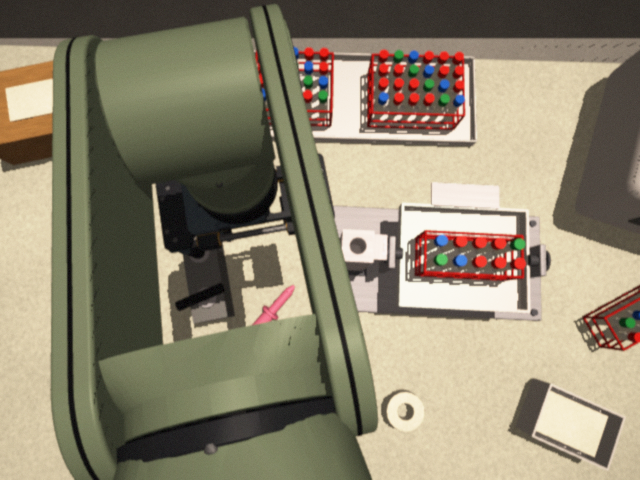

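The cradle is level, with the flange over the post (top 358,246; side 337,228). The pink decoy has tipped over by itself and is lying clear of everything, and the plain pin is still in its hole. Refining the hole and the pin.

Run:
```python
from h import *
s=load('side','c');t=load('top','c')
a=s['color'][205:255,305:375];b=t['color'][220:275,330:400]
cv2.imwrite('pics/c1.png',np.hstack([cv2.resize(a,(395,300),interpolation=2),cv2.resize(b,(395,300),interpolation=2)]))
def blob(f,x0,y0,x1,y1,lo,hi):
    g=cv2.cvtColor(f['color'],cv2.COLOR_BGR2GRAY)[y0:y1,x0:x1]; m=((g>=lo)&(g<hi)).astype(np.uint8)
    n,l,st,c=cv2.connectedComponentsWithStats(m)
    for i in range(1,n):
        if st[i,4]>20: print(st[i]+[x0,y0,0,0,0],c[i]+[x0,y0])
print('top hole');blob(t,345,233,372,260,0,130)
print('side hole');blob(s,325,220,350,236,0,120)
print(cv2.cvtColor(t['color'],cv2.COLOR_BGR2GRAY)[246,335:385].tolist())
print(cv2.cvtColor(t['color'],cv2.COLOR_BGR2GRAY)[220:275,350].tolist())
# pin collar in side/top, image a
s=load('side','a');t=load('top','a')
print('grip side');blob(s,262,330,295,375,0,45)
print('collar side');blob(s,262,345,295,380,110,256)
print('grip top');blob(t,180,238,212,268,0,40)
```

```text
top hole
[350 238  16  15 183] [357.67213115 245.27322404]
side hole
[330 225  13   7  73] [335.75342466 228.12328767]
[148, 145, 144, 139, 127, 118, 152, 224, 241, 242, 242, 242, 242, 238, 204, 131, 94, 94, 96, 93, 96, 95, 97, 90, 87, 77, 77, 74, 73, 77, 104, 178, 235, 242, 243, 243, 244, 243, 242, 242, 242, 242, 243, 243, 243, 244, 245, 242, 240, 243]
[212, 212, 210, 212, 209, 211, 210, 210, 216, 232, 239, 243, 243, 242, 241, 240, 241, 241, 240, 237, 224, 200, 166, 135, 122, 121, 131, 140, 160, 183, 214, 233, 239, 241, 240, 239, 239, 241, 242, 240, 234, 190, 112, 77, 78, 75, 72, 73, 70, 68, 56, 38, 33, 35, 40]
grip side
[270 337  14  31 371] [276.47169811 351.98921833]
[272 370  14   5  33] [278.78787879 372.6969697 ]
collar side
[262 345   8   6  44] [265.59090909 347.27272727]
[284 345  11  10  99] [289.19191919 349.03030303]
[266 358   6  11  40] [268.975 363.075]
[285 357   3  11  25] [285.88 361.44]
[278 374  17   6  54] [287.87037037 376.7962963 ]
grip top
[184 242  20  21 268] [192.97761194 251.27985075]
```

View pics/c1.png

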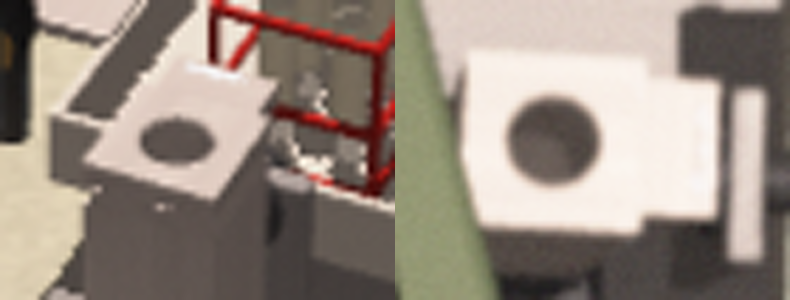

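Run:
```python
from h import *
s=load('side','c');t=load('top','c')
tu=(330+(552-395)*70/395-.5,220+140*55/300-.5);su=(305+177*70/395-.5,205+140*50/300-.5)
print(tu,su,onz(t,357.8,245.4,170),onz(t,*tu,170),onz(s,*su,170),tri(t,tu,s,su))
a=load('side','a');b=load('top','a')
# collar: side x 266..287, rows ~352..368ish ; grip axis
print(onz(a,277,363,75),onz(b,198.7,252.3,75),onz(a,276.5,340,125),onz(b,193,247.5,125))
st=telemetry.state();p=st['ee_pos'];y=np.radians(st['ee_rot'][2])
for n,q in(('pin',np.array([544.5,275.5])),):
    d=q-p[:2];print(n,d@[np.cos(y),np.sin(y)],d@[np.sin(y),-np.cos(y)])
```

```text
(357.32278481012656, 245.16666666666666) (335.86708860759495, 227.83333333333334) [548.78094122  21.37469019 170.        ] [549.10362328  22.06891961 170.        ] [548.39508358  23.91625441 170.        ] (array([549.26653735,  21.90438168, 168.43011578]), np.float64(0.11827666177669088))
[543.83567597 279.32991407  75.        ] [543.84170275 274.80411556  75.        ] [543.41052646 276.33621573 125.        ] [545.31431004 270.80700323 125.        ]
pin 2.8579228431815977 -118.64374711138254
```

Request:
drive_tool --moves '[{"claw": -0.5,"dx": 0.03,"dy": -1,"dz": 0,"yaw": 0},{"claw": -0.5,"dx": 0.03,"dy": -1,"dz": 0,"yaw": 0},{"claw": -0.5,"dx": 0.03,"dy": -1,"dz": 0,"yaw": 0},{"claw": -0.5,"dx": 0.03,"dy": -1,"dz": 0,"yaw": 0},{"claw": -0.5,"dx": 0,"dy": -0.9,"dz": 0,"yaw": 0}]'

```text
time_s: 8.55
ee_pos: [547.8, 260.6, 233.6]
ee_rot: [-178.7, 0.7, 12.2]
force: [1.2, 0.5, 0.7]
gripper_width: 68.8
```

Request:
drive_tool --moves '[{"claw": -0.5,"dx": 0,"dy": -0.6,"dz": 0.6,"yaw": 0},{"claw": -0.5,"dx": 0,"dy": 0,"dz": 0.8,"yaw": 0},{"claw": -0.5,"dx": 0,"dy": 0,"dz": 0.8,"yaw": 0},{"claw": -0.5,"dx": 0,"dy": 0,"dz": 0,"yaw": 0}]'

```text
time_s: 9.05
ee_pos: [542.9, 274.4, 185.1]
ee_rot: [-178.8, 0.9, 12.3]
force: [0.7, -0.3, 0.4]
gripper_width: 68.2
```

Run:
```python
from h import *
st=telemetry.state();p=st['ee_pos'];y=np.radians(st['ee_rot'][2]);print(p,st['ee_rot'])
d=np.array([544.2,275.2])-p[:2];print(d@[np.cos(y),np.sin(y)],d@[np.sin(y),-np.cos(y)])
```

```text
[542.87999468 274.37420216 185.10878382] [-178.82421837    0.93383019   12.29829186]
1.4656097225574425 -0.5256845788880109
```

Descend to z ≈ 83, in steps.

Request:
drive_tool --moves '[{"claw": -0.5,"dx": 0.08,"dy": -0.03,"dz": 1,"yaw": 0},{"claw": -0.5,"dx": 0.05,"dy": 0,"dz": 1,"yaw": 0},{"claw": -0.5,"dx": 0.02,"dy": 0,"dz": 0.8,"yaw": 0},{"claw": -0.5,"dx": 0,"dy": 0,"dz": 0.8,"yaw": 0},{"claw": -0.5,"dx": 0,"dy": 0,"dz": 0.4,"yaw": 0}]'

```text
time_s: 9.68
ee_pos: [546.0, 275.4, 103.3]
ee_rot: [-178.8, 0.7, 12.1]
force: [0.1, 0.3, -0.4]
gripper_width: 68.5
```

Run:
```python
from h import *
snap('d')
st=telemetry.state();p=st['ee_pos'];y=np.radians(st['ee_rot'][2]);print(p,st['ee_rot'],st['force'])
d=np.array([544.2,275.2])-p[:2];print(d@[np.cos(y),np.sin(y)],d@[np.sin(y),-np.cos(y)])
a=load('side','d')['color'][240:420,180:380]
cv2.imwrite('pics/d.png',cv2.resize(a,None,fx=3,fy=3,interpolation=2))
```

```text
[545.81377836 275.47513359 103.37046261] [-178.84564533    0.77326794   12.15620496] [0.06629576 0.05050968 0.48673639]
-1.6355298121265436 -0.07086131902550519
```

View pics/d.png

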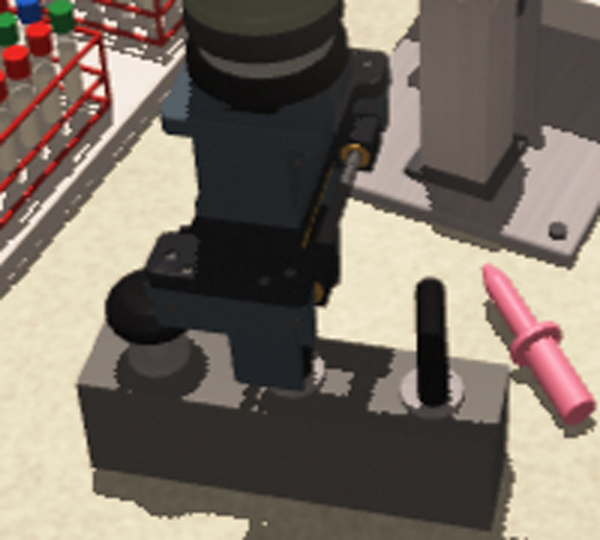

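Run:
```python
from h import *
s=load('side','d');p=np.array([545.8,275.5,103.4]);y=np.radians(12.15)
tx=np.array([np.cos(y),np.sin(y),0]);ty=np.array([np.sin(y),-np.cos(y),0])
for off in(34,59):
  print(off,[((proj(s,p-ty*off+tx*k)-[180,240])*3).round() for k in(-16,0,16)])
print('pin',((proj(s,[544.2,275.2,75])-[180,240])*3).round())
```

```text
34 [array([302., 380.]), array([271., 375.]), array([241., 371.])]
59 [array([289., 418.]), array([258., 413.]), array([227., 409.])]
pin [294. 363.]
```

Finger edges (crop 232–310, row 385) and collar (right edge 325, centre 294) match the projection. Lower the last 20 mm and grip.

Request:
drive_tool --moves '[{"claw": -0.5,"dx": -0.08,"dy": 0,"dz": 0.5,"yaw": 0},{"claw": -0.5,"dx": 0,"dy": 0,"dz": 0.3,"yaw": 0},{"claw": -0.5,"dx": 0,"dy": 0,"dz": 0.1,"yaw": 0}]'

```text
time_s: 10.15
ee_pos: [544.7, 275.9, 85.6]
ee_rot: [-178.8, 0.6, 12.2]
force: [1.1, 0.5, -1.1]
gripper_width: 68.6
```

Request:
drive_tool --moves '[{"claw": 0.3,"dx": 0,"dy": 0,"dz": 0.1,"yaw": 0},{"claw": 1,"dx": 0,"dy": 0,"dz": 0,"yaw": 0},{"claw": 1,"dx": 0,"dy": 0,"dz": 0,"yaw": 0},{"claw": 1,"dx": 0,"dy": 0,"dz": 0,"yaw": 0},{"claw": 1,"dx": 0,"dy": 0,"dz": 0,"yaw": 0}]' --grip_force 25

```text
time_s: 10.78
ee_pos: [545.1, 276.2, 84.1]
ee_rot: [-178.8, 0.5, 12.2]
force: [0.9, 0.3, -0.4]
gripper_width: 21.3
```

Request:
drive_tool --moves '[{"claw": 1,"dx": 0,"dy": 0,"dz": -0.5,"yaw": 0},{"claw": 1,"dx": 0,"dy": 0,"dz": -0.8,"yaw": 0},{"claw": 1,"dx": 0,"dy": 0,"dz": -1,"yaw": 0},{"claw": 1,"dx": 0,"dy": 0,"dz": -1,"yaw": 0},{"claw": 1,"dx": 0,"dy": 0,"dz": -1,"yaw": 0}]'

```text
time_s: 11.4
ee_pos: [545.8, 274.2, 175.0]
ee_rot: [-178.8, 0.6, 12.2]
force: [0.3, 0.1, -1.5]
gripper_width: 21.4
```

Request:
drive_tool --moves '[{"claw": 1,"dx": 0,"dy": 0,"dz": -1,"yaw": 0},{"claw": 1,"dx": 0,"dy": 0,"dz": -1,"yaw": 0},{"claw": 1,"dx": 0,"dy": 0,"dz": -1,"yaw": 0},{"claw": 1,"dx": 0,"dy": 0,"dz": -1,"yaw": 0},{"claw": 1,"dx": 0,"dy": 0,"dz": -1,"yaw": 0}]'

```text
time_s: 12.02
ee_pos: [547.1, 272.0, 285.1]
ee_rot: [-178.7, 0.2, 12.2]
force: [0.4, -0.1, -1.6]
gripper_width: 21.2
```

Request:
drive_tool --moves '[{"claw": 1,"dx": -0.21,"dy": 1,"dz": 0,"yaw": 0},{"claw": 1,"dx": -0.21,"dy": 1,"dz": 0,"yaw": 0},{"claw": 1,"dx": -0.21,"dy": 1,"dz": 0,"yaw": 0},{"claw": 1,"dx": -0.21,"dy": 1,"dz": 0,"yaw": 0},{"claw": 1,"dx": -0.21,"dy": 1,"dz": 0,"yaw": 0}]'

```text
time_s: 12.65
ee_pos: [546.7, 161.9, 283.3]
ee_rot: [-178.8, 0.2, 12.1]
force: [-0.0, -0.2, -1.0]
gripper_width: 21.8
```

Request:
drive_tool --moves '[{"claw": 1,"dx": -0.21,"dy": 1,"dz": 0,"yaw": 0},{"claw": 1,"dx": -0.21,"dy": 1,"dz": 0,"yaw": 0},{"claw": 1,"dx": -0.21,"dy": 1,"dz": 0,"yaw": 0},{"claw": 1,"dx": -0.21,"dy": 1,"dz": 0,"yaw": 0},{"claw": 1,"dx": -0.21,"dy": 0.9,"dz": 0,"yaw": 0}]'

```text
time_s: 13.28
ee_pos: [544.5, 52.0, 278.8]
ee_rot: [-178.8, 0.5, 11.9]
force: [0.2, 0.3, -0.9]
gripper_width: 21.6
```

Request:
drive_tool --moves '[{"claw": 1,"dx": -0.03,"dy": 0.8,"dz": 0,"yaw": 0},{"claw": 1,"dx": -0.03,"dy": 0.5,"dz": 0,"yaw": 0},{"claw": 1,"dx": 0,"dy": 0.1,"dz": 0,"yaw": 0},{"claw": 1,"dx": 0,"dy": 0,"dz": 0,"yaw": 0}]'

```text
time_s: 13.78
ee_pos: [549.2, 21.1, 277.7]
ee_rot: [-178.8, 0.5, 11.8]
force: [-0.5, -0.1, -1.5]
gripper_width: 21.7
```

Run:
```python
from h import *
snap('e')
st=telemetry.state();print(st['ee_pos'],st['ee_rot'],st['force'])
s=load('side','e')
a=s['color'][120:270,260:400]
cv2.imwrite('pics/e.png',cv2.resize(a,None,fx=4,fy=4,interpolation=2))
print('hole px',((proj(s,[549,22,170])-[260,120])*4).round(),'pin tip pred',((proj(s,list(st['ee_pos'][:2])+[st['ee_pos'][2]-74])-[260,120])*4).round(),((proj(s,list(st['ee_pos'][:2])+[st['ee_pos'][2]-14])-[260,120])*4).round())
```

```text
[549.13862753  21.43621955 277.78737813] [-178.77867519    0.53321474   11.81691456] [-0.65382161  0.09950876 -1.46034631]
hole px [304. 429.] pin tip pred [305. 367.] [306. 251.]
```

View pics/e.png

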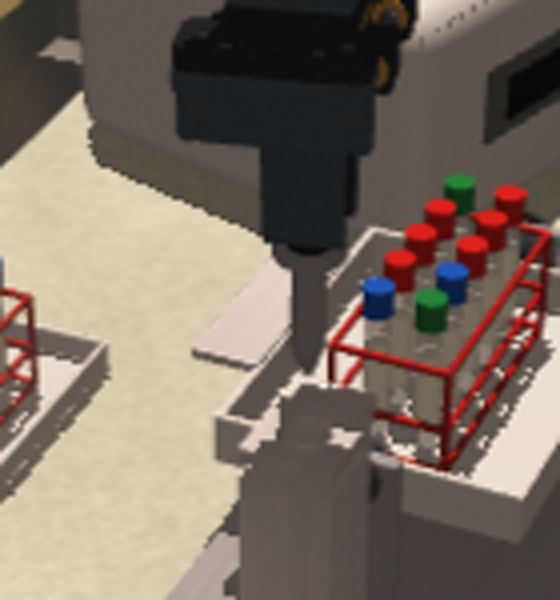

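View pics/top_e.png

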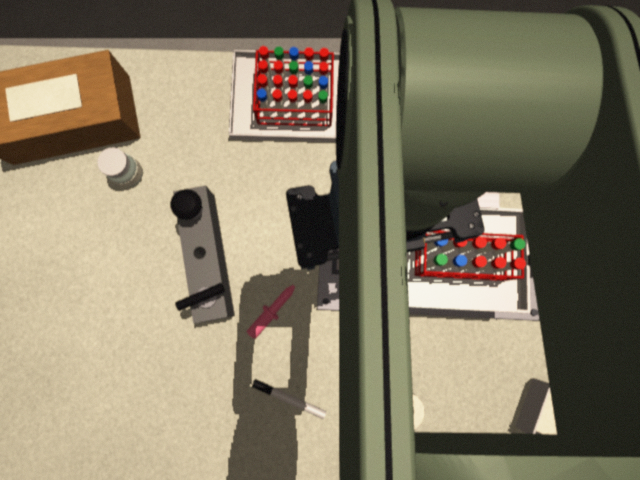

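The pin tip shows at crop (307,370), against a predicted (305,367), directly above the hole (304,430). Inserting.

Request:
drive_tool --moves '[{"claw": 1,"dx": 0,"dy": 0,"dz": 0.7,"yaw": 0},{"claw": 1,"dx": 0,"dy": 0,"dz": 0.5,"yaw": 0},{"claw": 1,"dx": 0,"dy": 0,"dz": 0.3,"yaw": 0}]'

```text
time_s: 14.25
ee_pos: [548.5, 23.2, 245.6]
ee_rot: [-178.8, 0.6, 11.9]
force: [-0.2, 0.6, -1.3]
gripper_width: 21.7
```

Request:
drive_tool --moves '[{"claw": 1,"dx": 0,"dy": 0,"dz": 0.3,"yaw": 0},{"claw": 1,"dx": 0,"dy": 0,"dz": 0.3,"yaw": 0},{"claw": 1,"dx": 0,"dy": 0,"dz": 0.3,"yaw": 0}]'

```text
time_s: 14.62
ee_pos: [548.1, 23.7, 226.1]
ee_rot: [-178.7, 0.6, 11.9]
force: [0.3, 0.5, -1.7]
gripper_width: 21.9
```

Request:
drive_tool --moves '[{"claw": 1,"dx": 0.03,"dy": 0.08,"dz": 0.2,"yaw": 0},{"claw": 1,"dx": 0,"dy": 0.02,"dz": 0.3,"yaw": 0},{"claw": 1,"dx": 0,"dy": 0.02,"dz": 0.3,"yaw": 0}]'

```text
time_s: 15.0
ee_pos: [549.2, 21.5, 209.2]
ee_rot: [-178.8, 0.5, 11.9]
force: [-0.4, 0.2, -1.4]
gripper_width: 21.6
```

Request:
drive_tool --moves '[{"claw": 1,"dx": 0,"dy": 0.02,"dz": 0.3,"yaw": 0},{"claw": 1,"dx": 0,"dy": 0.02,"dz": 0.3,"yaw": 0},{"claw": 1,"dx": 0,"dy": 0.02,"dz": 0.3,"yaw": 0}]'

```text
time_s: 15.38
ee_pos: [549.2, 20.6, 189.8]
ee_rot: [-178.8, 0.5, 11.9]
force: [-0.5, -0.0, -1.8]
gripper_width: 21.7
```

Request:
drive_tool --moves '[{"claw": 1,"dx": 0,"dy": -0.03,"dz": 0.15,"yaw": 0},{"claw": 1,"dx": 0,"dy": 0,"dz": 0.1,"yaw": 0},{"claw": 1,"dx": 0,"dy": 0,"dz": 0.05,"yaw": 0}]'

```text
time_s: 15.75
ee_pos: [549.0, 21.4, 183.9]
ee_rot: [-178.8, 0.5, 11.9]
force: [-3.1, -0.1, 7.0]
gripper_width: 21.4
```

Seated: contact at TCP z 183.9, expected 184. Release slowly and retreat upwards.

Request:
drive_tool --moves '[{"claw": 0.3,"dx": 0,"dy": 0,"dz": 0,"yaw": 0},{"claw": 0.2,"dx": 0,"dy": 0,"dz": 0,"yaw": 0},{"claw": 0.1,"dx": 0,"dy": 0,"dz": 0,"yaw": 0},{"claw": 0,"dx": 0,"dy": 0,"dz": 0,"yaw": 0}]'

```text
time_s: 16.25
ee_pos: [549.6, 21.4, 184.5]
ee_rot: [-178.8, 0.4, 11.9]
force: [-0.3, -0.3, 0.0]
gripper_width: 45.1
```

Request:
drive_tool --moves '[{"claw": 0,"dx": 0,"dy": 0,"dz": -0.4,"yaw": 0},{"claw": 0,"dx": 0,"dy": 0,"dz": -0.8,"yaw": 0},{"claw": 0,"dx": 0,"dy": 0,"dz": -1,"yaw": 0},{"claw": 0,"dx": 0,"dy": 0,"dz": -1,"yaw": 0},{"claw": 0,"dx": 0,"dy": 0,"dz": -1,"yaw": 0}]'

```text
time_s: 16.88
ee_pos: [550.1, 19.7, 271.3]
ee_rot: [-178.8, 0.5, 11.9]
force: [-0.2, -0.1, 0.1]
gripper_width: 45.5
```

Request:
drive_tool --moves '[{"claw": 0,"dx": 0,"dy": -1,"dz": 0,"yaw": 0},{"claw": 0,"dx": 0,"dy": -1,"dz": 0,"yaw": 0},{"claw": 0,"dx": 0,"dy": -1,"dz": 0,"yaw": 0},{"claw": 0,"dx": 0,"dy": -1,"dz": 0,"yaw": 0},{"claw": 0,"dx": 0,"dy": -1,"dz": 0,"yaw": 0}]'

```text
time_s: 17.5
ee_pos: [526.8, 124.2, 272.7]
ee_rot: [-178.6, 0.6, 11.9]
force: [-0.1, 1.2, -0.0]
gripper_width: 45.6
```

Request:
drive_tool --moves '[{"claw": 0,"dx": 0,"dy": -1,"dz": 0,"yaw": 0},{"claw": 0,"dx": 0,"dy": -1,"dz": 0,"yaw": 0},{"claw": 0,"dx": 0,"dy": -0.5,"dz": 0,"yaw": 0},{"claw": 0,"dx": 0,"dy": 0,"dz": 0,"yaw": 0}]'

```text
time_s: 18.0
ee_pos: [512.2, 179.3, 271.0]
ee_rot: [-178.5, 0.9, 12.1]
force: [1.1, 0.1, 0.3]
gripper_width: 45.4
```

Run:
```python
from h import *
snap('f')
s=load('side','f');t=load('top','f')
cv2.imwrite('pics/f.png',np.hstack([cv2.resize(s['color'][130:330,270:440],(400,470),interpolation=2),cv2.resize(t['color'][180:330,310:438],(400,470),interpolation=2)]))
for n,p in(('home top',[549,22,225]),('home collar',[549,22,175])):
  print(n,proj(s,p).round(1),proj(t,p).round(1),((proj(s,p)-[270,130])*2.35).round())
```

```text
home top [336.3 201.8] [361.3 239.6] [156. 169.]
home collar [336. 225.] [357.7 244.8] [155. 223.]
```

View pics/f.png

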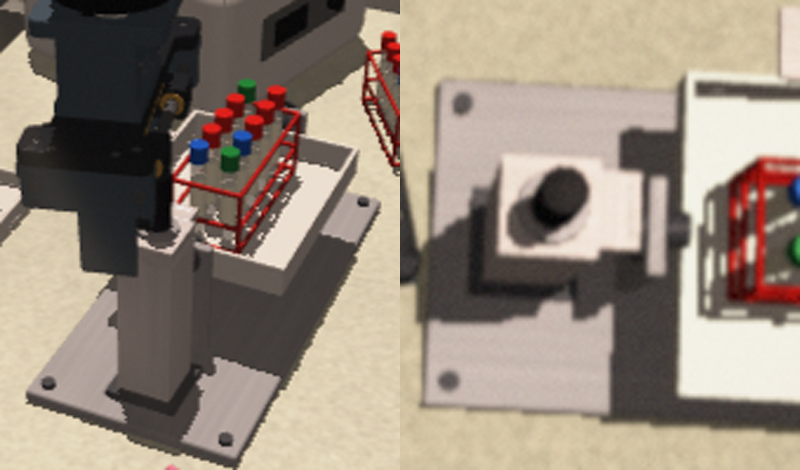

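View pics/top_f.png

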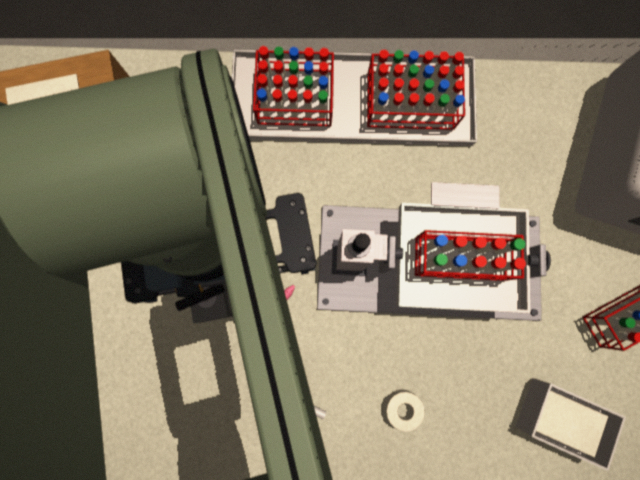

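The top view shows the grip at (361,242) upright over the flange, but the gripper hides it in the side view. Moving clear for one final side check.

Request:
drive_tool --moves '[{"claw": 0,"dx": -1,"dy": 0,"dz": -1,"yaw": 0},{"claw": 0,"dx": -1,"dy": 0,"dz": -1,"yaw": 0},{"claw": 0,"dx": -1,"dy": 0,"dz": -1,"yaw": 0},{"claw": 0,"dx": -1,"dy": 0,"dz": -1,"yaw": 0},{"claw": 0,"dx": 0,"dy": 0,"dz": 0,"yaw": 0}]'

```text
time_s: 18.73
ee_pos: [435.0, 156.3, 353.9]
ee_rot: [-178.7, 1.0, 11.7]
force: [0.4, 0.4, -0.1]
gripper_width: 46.0
```

Run:
```python
from h import *
snap('g')
s=load('side','g')
cv2.imwrite('pics/g.png',cv2.resize(s['color'][150:330,270:440],None,fx=3,fy=3,interpolation=2))
for p in([549,22,225],[549,22,175]): print(((proj(s,p)-[270,150])*3).round())
```

```text
[199. 156.]
[198. 225.]
```

View pics/g.png

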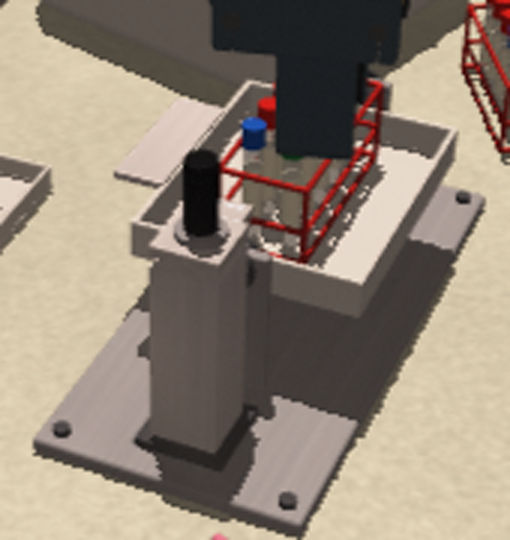

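The pin is home: grip top is at crop (201,157), against a predicted (199,156), and the collar lies flat on the flange at (202,230). The cradle is level and the robot is clear.

```bash
python3 -c "
from h import *
print(job.job_done())"
```

```text
the job is handed in; nothing more can be done
None
```

The cradle is level against its stop and locked with the plain-grip pin, which sits fully home and released. I handed the job in at about 19 s of the allowed 59 s.

- **Cradle:** I pushed the ledge down with closed fingers until it stopped at 110.2 mm, with the force rising to 14 N. Later pictures show it still level.
- **Pin:** I took the middle pin from the grey block and lowered it through the flange into the post. It met resistance at a tool height of 183.9 mm, against 184 mm expected for home.
- **Last check:** In the final side view, the grip top is about 1 pixel from where home predicts, and the collar lies flat on the flange. The top view put it within about 3 pixels. The robot was touching nothing.

**Disagreements:**
- The pink decoy pin tipped over during the run, without my going near it. It stayed on the table, clear of everything.
- The two cameras differed by 2 to 5 mm in y on the pin and the hole. I mostly went by the top view, and the pin went in without side load.

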